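# Ready the bag sealer for the next batch

## Robot

A 6-joint arm with a two-finger parallel gripper is mounted at the origin on the work surface; the furniture and walls round the work are solid. World frame = base frame: x ahead of the robot, y to its left, z up, the work surface at z = 0. Lengths are in m, angles in rad, forces in N, time in s.
With the tool pointing down it reaches from about 0.375 to 0.975 m from the base axis. Payload 3.8 kg.
Tool frame: the origin (TCP) lies between the finger pads; the fingertips stand 19 mm ahead of it and the grasp point (between the pads) is the TCP; z points along the fingers, y is the line along which they close (so a half turn about z gives the same grasp; the last joint's range is limited). The gripper opens to 88 mm and grips with 3 to 60 N. Pads are 18 mm wide; open, the fingers measure 123 mm over their backs; the gripper's body (75 mm by 187 mm) begins 45 mm behind the grasp point.
Start: joints at [1.221, 0.264, 1.604, -0, 1.274, -0.037], TCP at [0.208, 0.642, 0.258] pointing down, gripper open.
Joint ranges: [-2.63, 2.63], [-0.94, 2.18], [0.31, 2.57], [-1.31, 4.45], [0, 2.66], [-2.55, 2.55]. Speed limits (rad/s): [2.57, 2.57, 3.14, 3.14, 3.14, 3.14].

## Interface

Orientations are given as a rotation vector (axis times angle).
In Python, from cell import manip, vision, job, nets gives the robot as it stands. Calls block until the motion is done:
- manip.move_pose(position, orientation): joint-space move of the TCP to a pose.
- manip.move_linear(position, rate=0.15, rot=None): straight line of the TCP; rot=None keeps the orientation; rate is the mean speed in m/s.
- manip.set_joints(angles): joint-space move.
- manip.set_gripper(opening, force=None): finger opening in m; force is the grip in N (None keeps the last); returns when the fingers have stopped.
- manip.dwell(seconds).
- manip.inverse_kinematics(position, orientation): joint angles nearest the present ones, or None.
- manip.state(): the state.
- vision.capture(name): name is "side" or "top"; returns a dict with "image" (400x640x3 uint8, blue, green, red), "z_map" (400x640 float32, m along the optical axis (not along the pixel's ray), 0 where there is no reading), "intrinsics" (3x3 intrinsics, pixels), "k1" (the pictures are not rectified: a ray, as slopes to the right and down, at radius r is drawn at 1 + k1 r^2 times it, then the intrinsics apply), "position" and "orientation" of the camera in the world. Camera axes: x right, y down, z forward; pixel columns grow to the right and rows downward; lengths in m; the calibration is good to about 2 mm. A picture is of the moment at which its call begins.
A pose or a line that the arm cannot do raises manip.IKError and nothing moves.
- job.close_job(): hands the job in; it is judged then, once.
Trained networks look in a picture, given as the dict that the camera call returned (one of the last four; its "shot" number tells which), for a name from the list of things; names that differ only in an ending like _2 or _b are one class to them, and where a whole thing is asked for, a point or a joint stands for the part that bears it (a point fixed in the world has none). Each returns a list of dicts, best first, with "p" (0 to 1); they miss things now and then, are a little off and sometimes report something else, mostly with a low value. They report only what shows in the picture. A call takes as long as a camera call.
- nets.search_frame(picture, thing): "point" ([x, y, z] in m, in the coordinates of the camera as it stood for that picture, good to about 4 mm: the middle of the surface that is visible of it).
- nets.place_of(picture, thing): "point" ([x, y, z] in m, in the coordinates of the camera as it stood for that picture, good to about 4 mm: a listed point, or the origin of a listed thing).
The state is a dict: "clock": time; "joint_pos": joint angles; "joint_velocities": joint speeds; "tau": joint torques, N m; "tool_pos": TCP position; "tcp_rot": TCP orientation; "contact_force": force on the tool from outside, world axes, zero at the start; "moment": the same for the moment, N m; "gripper_width": finger opening in m; "grasp_force": force on a finger pad.
Only numpy, scipy, OpenCV 4.12 (cv2) and the standard library are available. Lean on these libraries where they do the work, as an engineer would, in place of code of your own. Each camera call takes 0.05 s, during which the arm holds its last target. There are 200 camera calls.

## Task

The bag sealer has just been wiped down; get it ready for the next batch. Turn its sealing-time knob until the pointer lines up with the set-point tab on the rim of the dial, leaving the tab where it is, and slide the clear jaw guard to the right until it is fully shut. Do not push the other things on the table about.

Things in the scene. Friction and masses are not known exactly. Their poses are not given: they have to be found in the camera images.
- sealer: White bench bag sealer, fixed: 175 deep (x) x 310 wide (y), flat deck 100 above the table. Origin: centre of its underside; its front (-x) faces the robot, +y is left. Left half: cabinet with a round dial on the deck (axis at x +12, y +80). Right half: sealing bay with two jaws. Guard track along the upper front edge (x -101 to -85). A 36 high pouch rest sticks out to x -149 before the bay.
- knob (a joint): Turn of the sealing-time knob about the vertical, rad: 0 to 4.71 (stops at both ends), grows clockwise seen from above. At 0 the pointer is at 135 degrees counter-clockwise from the sealer's +x (near left, seen by the operator); at 2.356 it points along the sealer's +x. Turns against a constant friction of 0.06 N m and stays where it is left.
- knob_grip (a point): On the knob's axis, 128 above the table, at the height to grip. The black knob has an upright straight wing to grip: 58 long, 14 thick, vertical faces from 111 to 143 above the table, on a round skirt of 62 diameter. The frame turns with the knob: +x lies along the wing towards the pointer, z up.
- knob_pointer (a point): Tip of the knob's pointer, 40 from the axis, 108 above the table; a white line runs along one half of the wing's top and down to this tip. The frame turns with the knob: +x points outward along the pointer.
- tab (a joint): Position of the set-point tab round the dial, same zero and direction as the knob: when both values are equal the pointer stands exactly at the tab. Held by friction (0.25 N m); it is not to be moved.
- tab_tip (a point): Inner tip of the set-point tab, a black clip 14 wide with an arrow point towards the axis, on the rim of the aluminium dial plate (67 radius); the tip is 50.5 from the dial's axis, 106 above the table; the tab's top is 112 above the table.
- guard (a joint): How far the clear jaw guard is open, m: 0 is fully shut (right, in front of the jaws, at the end stop), 0.15 fully open (left, in front of the cabinet). Slides along the sealer's y with about 2 N of friction and stays where it is left.
- guard_grip (a point): On the black grip on the guard's top edge, 136 above the table: a bow handle 64 long (along the track, sealer's y), 10 thick (sealer's x), its bar from 126 to 146 above the table, at x -97 of the sealer; the track plate below it is 107 high. The clear panel below it is 148 wide. Frame parallel to the sealer's.
- pot: Steel pot, 152 diameter, 88 high, loose bystander behind the sealer; origin at the centre of its underside.
- jar: Clear jar with a black lid, 66 diameter, 90 high, loose bystander on the right; origin at the centre of its underside.
- roll: Roll of paper labels lying flat, 68 diameter, 40 high, loose bystander on the right; origin at the centre of its underside.

How it is judged:
At the end, for the whole second after the job is handed in: The knob's pointer line passes within 5 mm of the tip of the set-point tab (about 5.7 degrees) with the knob at rest, the tab is within 4 mm of where it was, and the guard is less than 5 mm from fully shut (x of tab_tip in the frame of knob_pointer above 0 m and y of tab_tip in the frame of knob_pointer between -0.005 and 0.005 m and distance of tab_tip from where it was at the start of the episode below 0.004 m and value of joint guard below 0.005 m and velocity of joint knob between -0.05 and 0.05 rad/s); the robot touches nothing.
It fails at once if the pot, the jar or the label roll is pushed more than 30 mm from its place (distance of any of pot, jar, roll from where it was at the start of the episode above 0.03 m).
It also fails if it takes over 59 s, if anything falls off the work surface, if the arm or the gripper's body presses on something with over 40 N, if the wrist force passes 120 N, or if a joint passes its speed limit or range.

## Working session

There is one attempt and no reset: what is moved stays moved. The work goes in short steps, each a Python script; the robot and the scene stay as the last script left them, time stands still between calls to the robot, and variables do not carry over. Pictures are saved under pics/ and viewed, at most 10 in all, crops included, and the job is handed in when it is done.

```bash
mkdir -p pics; cat > h.py <<'E'
import numpy as np, cv2
from scipy.spatial.transform import Rotation as R
from cell import manip, vision, job, nets
def rot(p):
    o=np.array(p["orientation"],float)
    return o if o.shape==(3,3) else (R.from_rotvec(o) if o.size==3 else R.from_quat(o)).as_matrix()
def w(p,c): return rot(p)@np.array(c)+np.array(p["position"])
def pix(p,X):
    c=rot(p).T@(np.array(X)-p["position"]); s=c[:2]/c[2]; s=s*(1+p["k1"]*(s@s)); K=np.array(p["intrinsics"])
    return K[0,0]*s[0]+K[0,2],K[1,1]*s[1]+K[1,2]
def ray(p,u,v,z):
    K=np.array(p["intrinsics"]); d=np.array([(u-K[0,2])/K[0,0],(v-K[1,2])/K[1,1]]); s=d.copy()
    for _ in range(20): s=d/(1+p["k1"]*(s@s))
    r=rot(p)@np.array([s[0],s[1],1]); P=np.array(p["position"]); return P+r*(z-P[2])/r[2]
E
python3 - <<'E'
from h import *
np.set_printoptions(precision=4,suppress=True)
for n in("side","top"):
    p=vision.capture(n); cv2.imwrite(f"pics/{n}0.png",p["image"]); print(n,p["position"],p["orientation"],p["k1"],p["intrinsics"])
    for t in["sealer","knob_grip","knob_pointer","tab_tip","guard_grip","pot","jar","roll"]:
        for r in nets.place_of(p,t)[:2]: print(t,round(r["p"],2),w(p,r["point"]))
s=manip.state();print(s["clock"],s["tcp_rot"],s["contact_force"])
E
```

```text
side [0.453  0.7524 0.6523] [-0.2673  2.6548 -1.4339] 0.020296539756768994 [[365.3382   0.     322.2054]
 [  0.     365.3382 197.6777]
 [  0.       0.       1.    ]]
sealer 0.63 [ 0.7957  0.0684 -0.0074]
knob_grip 0.76 [0.5506 0.0193 0.1296]
knob_grip 0.16 [ 0.7959  0.0653 -0.0034]
knob_pointer 0.79 [0.5231 0.0572 0.1059]
tab_tip 0.39 [0.5952 0.0467 0.1059]
guard_grip 0.97 [ 0.4494 -0.0415  0.1373]
pot 0.77 [ 0.798   0.0671 -0.0041]
jar 0.58 [ 0.6764 -0.3308 -0.0036]
roll 0.7 [ 0.5267 -0.3445  0.003 ]
top [ 0.5496 -0.0741  1.2976] [-2.1599  2.2124 -0.0712] -0.04605198469156093 [[405.6399   0.     318.2087]
 [  0.     405.6399 202.5898]
 [  0.       0.       1.    ]]
sealer 0.82 [ 0.5533 -0.0594  0.003 ]
knob_grip 0.71 [0.5521 0.0188 0.1242]
knob_pointer 0.71 [0.5285 0.051  0.1114]
tab_tip 0.57 [0.5884 0.0466 0.106 ]
pot 0.91 [0.7969 0.0716 0.0023]
jar 0.6 [ 0.6765 -0.3344  0.0011]
roll 0.74 [0.527  0.0478 0.1123]
roll 0.57 [ 0.5362 -0.3447 -0.0009]
0.9 [0.4894 3.1032 0.    ] [-0.1195  0.4769  0.91  ]
```

```bash
python3 - <<'E'
import cv2
a=cv2.imread("pics/top0.png");b=cv2.imread("pics/side0.png")
cv2.imwrite("pics/t1.png",cv2.resize(a[130:280,250:450],None,fx=4,fy=4,interpolation=2))
E
```

```text
(no output)
```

View pics/side0.png

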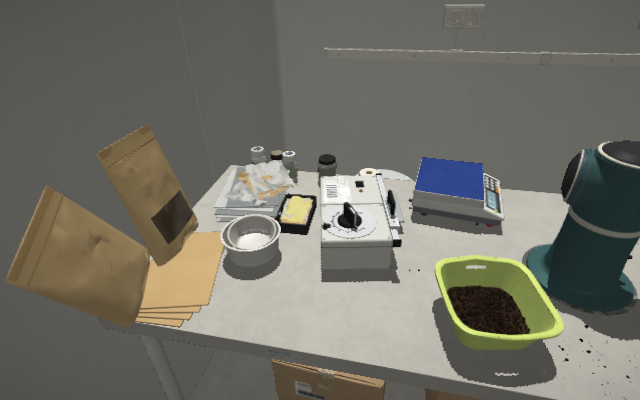

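View pics/top0.png

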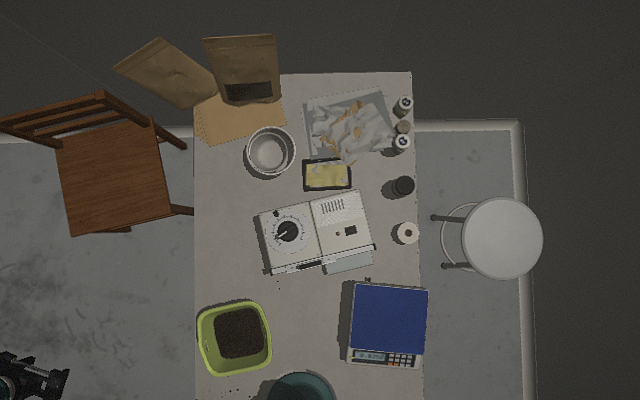

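The side view shows the knob near (350,215) and the guard handle near (392,205). In the top view the knob is near (288,232) and the handle near (310,266), with the sealer turned by about 10°. I'll zoom in next.

```bash
python3 - <<'E'
import cv2,numpy as np
a=cv2.imread("pics/top0.png");b=cv2.imread("pics/side0.png")
A=cv2.resize(a[180:285,250:390],None,fx=5.6,fy=5.6,interpolation=2)
cv2.imwrite("pics/t1.png",A)
B=cv2.resize(b[165:275,310:410],None,fx=5.4,fy=5.4,interpolation=2)
cv2.imwrite("pics/s1.png",B)
E
```

```text
(no output)
```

View pics/t1.png

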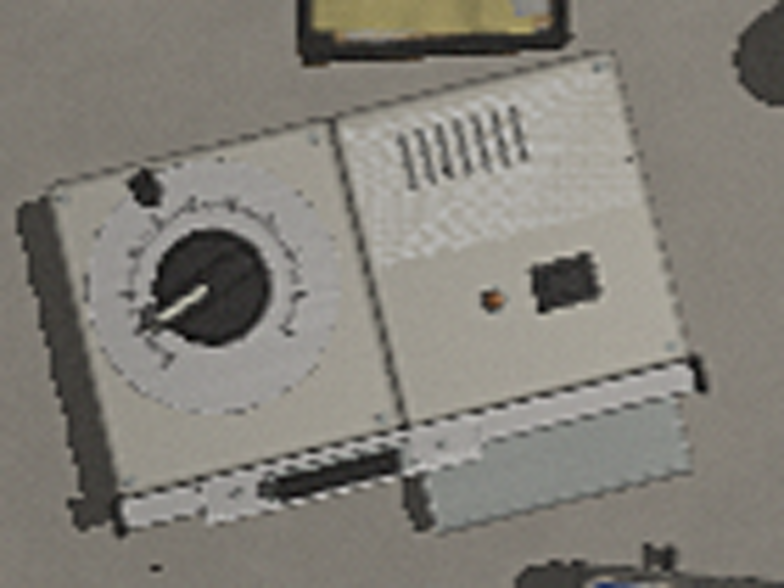

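View pics/s1.png

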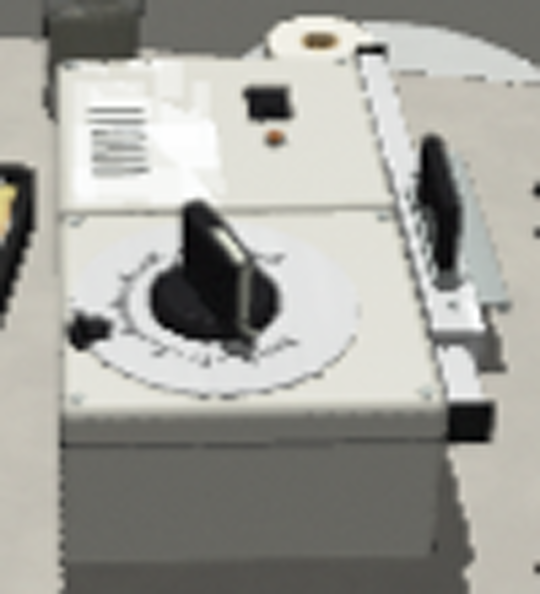

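In the top crop, the pointer tip is at about (147,322), the tab tip at about (158,203), the knob centre at about (212,288), and the handle runs from (265,490) to (400,460). In the side crop, the tab tip is at about (110,328), the pointer tip at about (242,345), and the handle top runs from (432,140) to (455,200). The guard is partly or fully open. Next I'll compute positions from both views.

```bash
python3 - <<'E'
from h import *
np.set_printoptions(precision=4,suppress=True)
t=vision.capture("top"); s=vision.capture("side")
T=lambda u,v,z: ray(t,250+u/5.6-.4,180+v/5.6-.4,z)
S=lambda u,v,z: ray(s,310+u/5.4-.4,165+v/5.4-.4,z)
FL,FR=T(52,192,.1),T(612,52,.1); print("deck far corners",FL,FR,np.linalg.norm(FL-FR))
d=(FL-FR)[:2]; yaw=np.arctan2(-d[0],d[1]); print("yaw",yaw)
print("ptr",T(147,322,.108),S(242,345,.108)); print("tab",T(158,203,.106),S(108,328,.106))
print("knob skirt c T",T(212,288,.111), "tab-back",T(133,180,.11))
print("handle T",T(262,490,.146),T(400,460,.146))
# triangulate two-view points (closest approach) : pointer tip, tab tip
def tri(a,b):
    A=[];B=[]
    for P0,P1 in((a(.0),a(.1)),(b(.0),b(.1))):
        q=(P1-P0)/np.linalg.norm(P1-P0); M=np.eye(3)-np.outer(q,q); A.append(M);B.append(M@P0)
    return np.linalg.lstsq(np.vstack(A),np.hstack(B),rcond=None)[0]
print("tri ptr",tri(lambda z:T(147,322,z),lambda z:S(242,345,z)))
print("tri tab",tri(lambda z:T(158,203,z),lambda z:S(108,328,z)))
# depth cloud: wing/handle tops and dial plate fit, from z maps
for p,n in((t,"top"),(s,"side")):
    K=np.array(p["intrinsics"]);v,u=np.mgrid[0:400,0:640]
    x=(u-K[0,2])/K[0,0];y=(v-K[1,2])/K[1,1];sx,sy=x,y
    for _ in range(15): r=1+p["k1"]*(sx**2+sy**2);sx,sy=x/r,y/r
    z=p["z_map"];X=np.stack([sx*z,sy*z,z],-1)@rot(p).T+np.array(p["position"])
    m=(z>0)&(X[...,0]>.38)&(X[...,0]<.75)&(X[...,1]>-.3)&(X[...,1]<.16)
    Q=X[m]
    deck=Q[abs(Q[:,2]-.1)<.006]
    r=cv2.minAreaRect(deck[:,:2].astype(np.float32)); print(n,"deck",np.median(deck[:,2]),r)
    k=Q[(Q[:,2]>.122)&(Q[:,2]<.155)&(np.linalg.norm(Q[:,:2]-[.551,.019],axis=1)<.045)]
    g=Q[(Q[:,2]>.122)&(Q[:,2]<.16)&(np.linalg.norm(Q[:,:2]-[.551,.019],axis=1)>.06)]
    for l,q in(("knob",k),("handle",g)):
        if len(q)<5: print(l,len(q));continue
        c=q.mean(0); U=np.linalg.svd(q[:,:2]-c[:2],full_matrices=False)[2][0]
        e=(q[:,:2]-c[:2])@U
        print(l,len(q),"mean",c,"zmax",q[:,2].max(),"dir",np.degrees(np.arctan2(U[1],U[0])),"mid",c[:2]+U*(e.max()+e.min())/2,"len",np.ptp(e))
for n,p in(("top",t),("side",s)):
  for th in["knob_grip","knob_pointer","tab_tip","guard_grip"]:
    for r in nets.place_of(p,th)[:1]: print(n,th,round(r["p"],2),w(p,r["point"]))
print(manip.state()["clock"])
E
```

```text
deck far corners [0.6009 0.1035 0.1   ] [ 0.668  -0.1943  0.1   ] 0.3052695196154774
yaw 0.22153456767392887
ptr [0.5314 0.0536 0.108 ] [0.5295 0.0574 0.108 ]
tab [0.5935 0.047  0.106 ] [0.591  0.0539 0.106 ]
knob skirt c T [0.5483 0.0191 0.111 ] tab-back [0.6057 0.0594 0.11  ]
handle T [ 0.4463 -0.0069  0.146 ] [ 0.4597 -0.0767  0.146 ]
tri ptr [0.5306 0.0538 0.1051]
tri tab [0.593  0.0474 0.1008]
top deck 0.10084269299178894 ((0.4919804334640503, -0.08007024228572845), (0.3004300892353058, 0.3261083662509918), 12.374170303344727)
knob 98 mean [0.5485 0.0192 0.1433] zmax 0.1487334470069135 dir 123.64397768208443 mid [0.5483 0.0195] len 0.05829440742287334
handle 87 mean [ 0.4528 -0.0468  0.1455] zmax 0.15090700432925286 dir -77.49946125629114 mid [ 0.4528 -0.0468] len 0.061965329751191595
side deck 0.10048592008947599 ((0.4968465566635132, -0.0717955082654953), (0.27941957116127014, 0.3187333345413208), 12.103449821472168)
knob 162 mean [0.5455 0.0278 0.137 ] zmax 0.14616295197708762 dir 124.90332360981907 mid [0.5483 0.0237] len 0.06002392367962685
handle 111 mean [ 0.4493 -0.0351  0.1403] zmax 0.14959244256097204 dir 104.14396627269801 mid [ 0.4511 -0.0426] len 0.06311495557021436
top knob_grip 0.78 [0.5503 0.0204 0.124 ]
top knob_pointer 0.87 [0.5287 0.0475 0.1118]
top tab_tip 0.57 [0.5861 0.0474 0.1053]
top guard_grip 0.63 [ 0.4535 -0.0444  0.1346]
side knob_grip 0.97 [0.5502 0.0195 0.1272]
side knob_pointer 0.74 [0.5477 0.0228 0.1276]
side tab_tip 0.56 [0.5959 0.0483 0.1023]
side guard_grip 0.91 [ 0.4524 -0.043   0.1382]
1.4
```

Both views agree: the knob axis is at about (0.549, 0.020), the sealer yaw is 12.3°, the wing points at 124° and the tab is at about 33.5°. The knob therefore needs about 90.5° clockwise. I'll do the knob first.

```bash
cat >> h.py <<'E'
def down(deg):
    a=np.radians(deg); y=np.array([np.cos(a),np.sin(a),0]); z=np.array([0,0,-1.]); 
    return R.from_matrix(np.stack([np.cross(y,z),y,z],1)).as_rotvec()
AX=np.array([.5492,.0197])
def turn(frm,to,z=.135):
    """grip the wing lying at frm (world deg) and turn it to `to`"""
    best=None
    for k in(-90,90):
        q0=manip.inverse_kinematics([*AX,.22],down(frm+k)); q1=manip.inverse_kinematics([*AX,.22],down(to+k))
        if q0 is None or q1 is None: continue
        m=max(abs(q0[5]),abs(q1[5])); print(k,q0[5],q1[5])
        if best is None or m<best[0]: best=(m,k)
    k=best[1]
    manip.set_gripper(.05,20); manip.move_pose([*AX,.22],down(frm+k)); manip.move_linear([*AX,z],rate=.1)
    print("F",manip.state()["contact_force"]); manip.set_gripper(0,20)
    s=manip.state(); print("w",s["gripper_width"],s["contact_force"])
    q0=np.array(s["joint_pos"]); n=max(1,int(np.ceil(abs(to-frm)/15)))
    sg=np.sign(manip.inverse_kinematics([*AX,z],down(frm+k-5))[5]-q0[5])
    for i in range(1,n+1):
        q=q0.copy(); q[5]+=sg*np.radians(frm-to)*i/n; manip.set_joints(q)
        s=manip.state(); print(np.round(s["contact_force"],1),round(s["moment"][2],2),s["gripper_width"])
        if np.linalg.norm(s["contact_force"])>40: print("stop");break
    manip.dwell(.2); manip.set_gripper(.05); manip.move_linear([*AX,.22],rate=.15); print("t",manip.state()["clock"])
E
python3 - <<'E'
from h import *
turn(124,33.5)
E
```

```text
-90 -0.6028820132334962 0.9766409598213723
90 2.538710640356298 -2.164951693768421
F [ 0.36830128 -0.25191607  0.02767999]
w 0.013844722579983818 [-3.15963699 -2.09172683  4.20472411]
[-1.8 -1.5  2.4] -0.01 0.013829857464249634
[-2.3 -2.1  3.2] -0.03 0.013856411266397608
[-2.6 -1.5  2.7] -0.03 0.013742929257895851
[-4.3 -2.   4.5] 0.0 0.013735602618879747
[-5.2 -1.9  3.9] -0.03 0.013875593878806061
[-4.6 -2.2  4.3] -0.09 0.014036063571126998
[-4.5 -1.7  3.9] -0.07 0.01364499803824713
t 10.1917
```

The knob turned cleanly. Next is the guard.

```bash
python3 - <<'E'
from h import *
np.set_printoptions(precision=3,suppress=True)
a=np.radians(12.3); ey=np.array([-np.sin(a),np.cos(a),0]); G=np.array([.4518,-.045,.138])
o=min((down(12.3),down(192.3)),key=lambda o:abs(manip.inverse_kinematics([*G[:2],.22],o)[5]))
manip.move_pose([*G[:2],.22],o); manip.move_linear(G,rate=.1); print(manip.state()["contact_force"])
manip.set_gripper(0,20); s=manip.state(); f0=np.array(s["contact_force"]); print(s["gripper_width"],f0)
d=0
while d<.155:
    d+=.02 if d<.08 else .005
    manip.move_linear(G-ey*d,rate=.08); s=manip.state(); f=(np.array(s["contact_force"])-f0)@ey
    print(round(d,3),round(f,1),s["contact_force"],s["gripper_width"])
    if f>9: break
manip.set_gripper(.04); p=np.array(manip.state()["tool_pos"]); manip.move_linear([*p[:2],.24]); 
manip.move_pose([.3,.45,.3],o); print(manip.state()["clock"])
for n,c in(("top",(180,285,250,390,5.6)),("side",(165,275,310,410,5.4))):
    p=vision.capture(n); b=p["image"]; cv2.imwrite(f"pics/{n}2.png",cv2.resize(b[c[0]:c[1],c[2]:c[3]],None,fx=c[4],fy=c[4],interpolation=2))
    for th in["knob_pointer","tab_tip","guard_grip"]:
        for r in nets.place_of(p,th)[:1]: print(n,th,round(r["p"],2),w(p,r["point"]))
E
```

```text
Traceback (most recent call last):
TypeError: 'NoneType' object is not subscriptable
```

```bash
cat > g.py <<'E'
from h import *
np.set_printoptions(precision=3,suppress=True)
a=np.radians(12.3); ey=np.array([-np.sin(a),np.cos(a),0]); G=np.array([.4518,-.045,.138])
c=[]
for o in(down(12.3),down(192.3)):
    q=[manip.inverse_kinematics(G-ey*d+[0,0,z],o) for d,z in((0,.08),(0,0),(.15,0),(.15,.08))]
    if all(x is not None for x in q): c.append((max(abs(x[5]) for x in q),o))
    print([None if x is None else round(x[5],2) for x in q])
o=min(c,key=lambda x:x[0])[1]
manip.move_pose([*G[:2],.22],o); manip.move_linear(G,rate=.1); print(manip.state()["contact_force"])
manip.set_gripper(0,20); s=manip.state(); f0=np.array(s["contact_force"]); print(s["gripper_width"],f0)
d=0
while d<.155:
    d+=.02 if d<.08 else .005
    manip.move_linear(G-ey*d,rate=.08); s=manip.state(); f=(np.array(s["contact_force"])-f0)@ey
    print(round(d,3),round(f,1),s["contact_force"],s["gripper_width"])
    if f>9: break
manip.set_gripper(.04); p=np.array(manip.state()["tool_pos"]); manip.move_linear([*p[:2],.24]); 
manip.move_pose([.3,.45,.3],o); print(manip.state()["clock"])
for n,c in(("top",(180,285,250,390,5.6)),("side",(165,275,310,410,5.4))):
    p=vision.capture(n); b=p["image"]; cv2.imwrite(f"pics/{n}2.png",cv2.resize(b[c[0]:c[1],c[2]:c[3]],None,fx=c[4],fy=c[4],interpolation=2))
    for th in["knob_pointer","tab_tip","guard_grip"]:
        for r in nets.place_of(p,th)[:1]: print(n,th,round(r["p"],2),w(p,r["point"]))
E
python3 g.py
```

```text
[np.float64(-0.37), np.float64(-0.37), np.float64(-0.64), np.float64(-0.64)]
[None, None, np.float64(2.5), np.float64(2.5)]
[ 0.091 -0.096 -0.141]
0.009481921923980905 [-2.811 -1.281  4.087]
0.02 -0.8 [-5.035 -2.556  4.876] 0.009639182071539501
0.04 -1.4 [-4.509 -3.124  3.869] 0.009944873356370862
0.06 -1.4 [-4.048 -3.013  4.117] 0.009794008766466003
0.08 -1.4 [-4.584 -3.126  4.488] 0.009392139562769885
0.085 -0.7 [-4.874 -2.442  4.467] 0.009963320823726777
0.09 -0.4 [-4.77  -2.124  3.808] 0.009832867050797127
0.095 0.8 [-4.726 -0.907  5.031] 0.009825089690497368
0.1 0.5 [-5.18  -1.332  4.629] 0.0100225566206487
0.105 0.9 [-4.82  -0.837  4.251] 0.009559407656460888
0.11 1.0 [-5.244 -0.837  4.151] 0.009568735099540322
0.115 7.9 [-6.122  6.127  7.634] 0.009384511893911257
0.12 19.4 [-6.805 17.665 12.429] 0.00993070164052791
20.3917
top knob_pointer 0.64 [0.584 0.038 0.114]
top tab_tip 0.42 [0.589 0.044 0.105]
top guard_grip 0.73 [ 0.478 -0.156  0.136]
side knob_pointer 0.73 [0.579 0.043 0.107]
side tab_tip 0.37 [0.592 0.046 0.103]
side guard_grip 0.67 [ 0.476 -0.153  0.136]
```

View pics/top2.png

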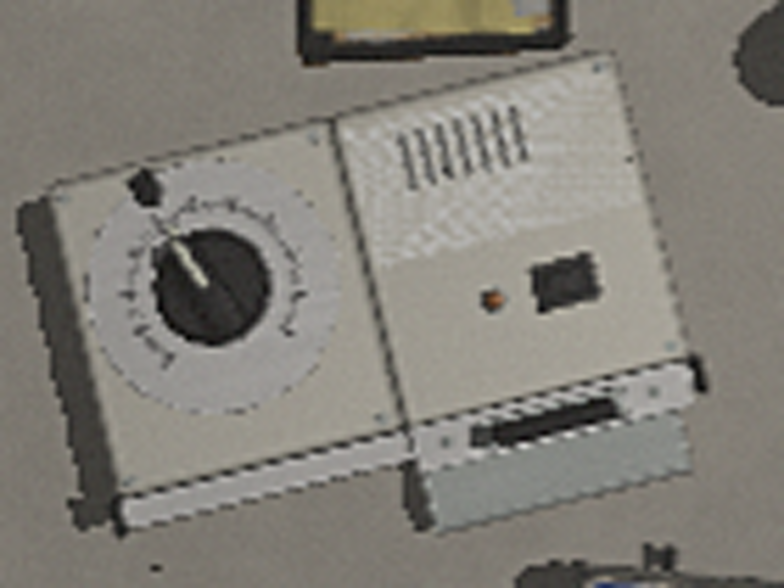

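View pics/side2.png

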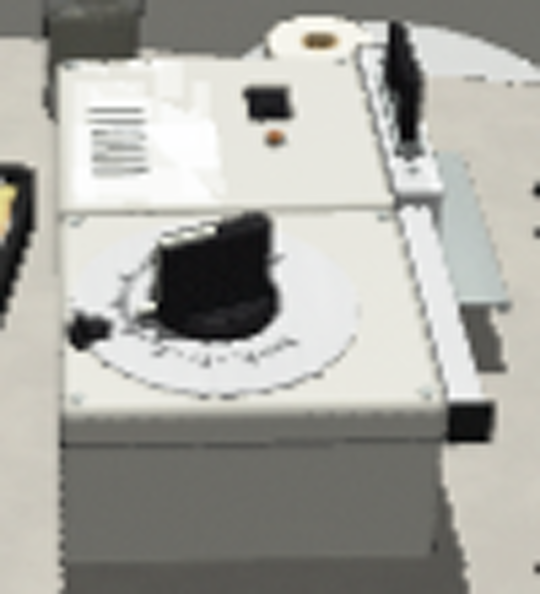

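In the top crop the pointer line runs (207,285) → (162,220) toward the tab at (158,203). The handle has moved to (475–620, ~420), at the right end. I'll measure the alignment numerically: wing direction from depth, tab direction from its dark blob.

```bash
cat > m.py <<'E'
from h import *
np.set_printoptions(precision=4,suppress=True)
ang=lambda X:np.degrees(np.arctan2(X[1]-AX[1],X[0]-AX[0]))
for n in("top","side"):
    p=vision.capture(n); K=np.array(p["intrinsics"]); b=cv2.cvtColor(p["image"],6).astype(int)
    v,u=np.mgrid[0:400,0:640];x=(u-K[0,2])/K[0,0];y=(v-K[1,2])/K[1,1];sx,sy=x,y
    for _ in range(15): r=1+p["k1"]*(sx**2+sy**2);sx,sy=x/r,y/r
    d=np.stack([sx,sy,np.ones_like(sx)],-1)@rot(p).T; P=np.array(p["position"])
    X=P+d*p["z_map"][...,None]; rr=np.hypot(X[...,0]-AX[0],X[...,1]-AX[1])
    q=X[(p["z_map"]>0)&(rr<.045)&(X[...,2]>.125)]; c=q.mean(0)
    U=np.linalg.svd(q[:,:2]-c[:2],full_matrices=False)[2][0]; print(n,"wing dir",np.degrees(np.arctan2(U[1],U[0]))%180,len(q))
    Y=P+d*((.109-P[2])/d[...,2])[...,None]; ry=np.hypot(Y[...,0]-AX[0],Y[...,1]-AX[1]); th=np.degrees(np.arctan2(Y[...,1]-AX[1],Y[...,0]-AX[0]))
    m=(ry>.048)&(ry<.075)&(abs(th-33)<25)&(b<75); wt=(100-b)[m]
    tab=np.average(Y[m],axis=0,weights=wt); print("tab",tab,"ang",ang(tab),m.sum())
    # white line on the wing top, z=.143
    Z=P+d*((.1435-P[2])/d[...,2])[...,None]; rz=np.hypot(Z[...,0]-AX[0],Z[...,1]-AX[1]); tz=np.degrees(np.arctan2(Z[...,1]-AX[1],Z[...,0]-AX[0]))
    m=(rz>.006)&(rz<.028)&(abs(tz-33)<40)&(b>105); 
    if m.sum()>3: c=np.average(Z[m],axis=0,weights=b[m]-90); print("white",c,ang(c),m.sum())
    Cc=[Y[i] for i in[]]
    # dial plate centre: bright ring outer contour at z=.104
    for z,a in((.108,ang(tab)),): print("pix tip@33.5",pix(p,[AX[0]+.04*np.cos(np.radians(33.5)),AX[1]+.04*np.sin(np.radians(33.5)),.108]))
E
python3 m.py
```

```text
top wing dir 33.84551622849244 102
tab [0.6012 0.0537 0.109 ] ang 33.199924559193356 28
white [0.562  0.0295 0.1435] 37.52996818462982 14
pix tip@33.5 (np.float64(279.5746740828505), np.float64(219.52277282921779))
side wing dir 34.041624752281116 198
tab [0.599  0.0621 0.109 ] ang 40.38015200716294 30
white [0.5674 0.0254 0.1435] 17.375820474240868 37
pix tip@33.5 (np.float64(333.88947177565035), np.float64(222.14072668064773))
```

```bash
python3 -c "
from h import *
print(manip.state()['clock'],manip.state()['contact_force']); print(job.close_job())"
```

```text
20.8917 [-0.1326045   0.55726019  0.63659157]
the job is handed in; nothing more can be done
None
```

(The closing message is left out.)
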